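Wedge a rocking lamp supply on a microscopy bench

TASK

The cream microscope-lamp power supply rocks because one of its four feet is too short. Press down with the fingertips on its top over that foot to feel it rock; then, without picking anything up, push the wooden wedge along the bench, thin end first, under the short foot just until it is snug and the supply stands level, and press firmly down on the same corner again to check that it no longer rocks. Leave the wedge in place, do not shove the supply along the bench, and leave the other things alone.

Things in the scene. Friction and masses are not known exactly. Their poses are not given: they have to be found in the camera images.
- supply: cream metal box, case 200 x 160 x 55 mm (its x, y, z), about 1.6 kg, loose on four grey rubber feet; underside 14 mm, top 69 mm above the bench. Origin on the bench under its centre, z up; the dark panel with the dial is its +x side. Feet 20 mm across, at x = +-75, y = +-62 mm; the one at (+75, -62) is too short. Weighted at the opposite corner, it stands level on the other three
- corner_top (a point): point on the supply's flat top straight above the short foot, 25 mm in from the +x and 18 mm from the -y edge: the place to press. Unwedged, 4 to 6 N here rocks the corner down by the foot's gap (3 to 6 degrees); let go, it comes back level. A firm press is 10 to 15 N
- corner_under (a point): point on the supply's underside, 14 mm above the bench, where the short foot is fixed. The foot hangs below it and ends 5 to 10 mm above the bench (differs each time, not reported). The wedge comes in under it along the supply's +y direction
- wedge: plain light wooden wedge, 60 g, loose on the bench: 120 mm long (x), 60 wide (y), 2 mm thick at its tip (+x end), rising evenly to 17 mm at its upright heel (-x end). Origin at the centre of its underside. It starts on the supply's -y side, tip roughly towards the short foot. It slides with under 1 N until it meets the foot; a push of 3 to 4 N makes it snug, much more lifts or shoves the supply
- wedge_tip (a point): middle of the wedge's thin edge, on the bench
- wedge_heel (a point): middle of the wedge's upright heel face, 8 mm above the bench: push here along the wedge's +x
- slide_box: bystander: closed wooden slide box, 38 x 92 x 36 mm high, between the wedge's path and the robot; origin at the centre of its underside
- dropper_bottle: bystander: small amber dropper bottle, 40 mm across, 85 mm high, standing; origin under its centre
- petri_dish: bystander: clear lidded dish, 94 mm across, 16 mm high, beyond the wedge's path; origin under its centre
- lens_can: bystander: aluminium lens can with black cap, 38 mm across, 61 mm high, standing beyond the supply; origin under its centre
- beaker: bystander: empty glass beaker, 72 mm across, 90 mm high; origin under its centre
- eyepiece: bystander: steel microscope eyepiece standing on its tube, 34 mm across, 56 mm high; origin under its centre
Not all that is in view belongs to the job. Of the things like the wedge, leave any that is black or red; of the rest the smaller one is meant.

How it is judged:
By the outcome, as a careful person would: the job done as asked, in the order asked, and still so for the second after the job is handed in, with the robot touching nothing.
It also fails if it takes over 69 s, if anything falls off the work surface, if the arm or the gripper's body presses on something with over 40 N, if the wrist force passes 120 N, or if a joint passes its speed limit or range.

ROBOT

A 6-joint arm with a two-finger parallel gripper is mounted at the origin on the work surface. World frame = base frame: x ahead of the robot, y to its left, z up, the work surface at z = 0. Lengths are in mm, angles in rad, forces in N, time in s.
With the tool pointing down it reaches from about 350 to 925 mm from the base axis. Payload 6.4 kg.
Tool frame: the origin (TCP) lies between the finger pads; the fingertips stand 25 mm ahead of it and the grasp point (between the pads) lies 6 mm ahead of it; x points along the fingers, z is the direction in which the jaws open and shut, and the axes are right-handed (so a half turn about x gives the same grasp; the last joint's range is limited). The gripper opens to 94 mm and grips with 3 to 60 N. Pads are 16 mm wide; open, the fingers measure 119 mm over their backs; the gripper's body (75 mm by 177 mm) begins 78 mm behind the grasp point.
Start: joints at [-1.289, 0.245, 1.558, -0, 1.339, -0.174], TCP at [286.124, -583.65, 230.455] pointing down, gripper open.
Joint ranges: [-3.13, 3.13], [-1.02, 2.26], [0.13, 2.54], [-0.95, 4.09], [0.21, 2.88], [-2.74, 2.74]. Speed limits (rad/s): [2.57, 2.57, 3.14, 3.14, 3.14, 3.14].

INTERFACE

Orientations are given as a unit quaternion [w, x, y, z].
In Python, from cell import ctrl gives the robot as it stands.
- The arm moves only by the tool apply_moves, never from a script. Its argument "targets" is one flat list of numbers, 7 for each row, row after row: the turn, a rotation vector about the tool's x, y, z in degrees, then the shift along the tool's x, y, z in mm, then the finger opening in mm, from 0 to 94. A call has exactly 5 rows; each row is the pose to reach, as a shift and turn from the pose measured when the call began, along the tool's axes at that moment; what a row does not reach only later rows make up. A row lasts 1/12 s, in which the tool goes at most 41.7 mm and 7.16 degrees, less where a joint would pass 70% of its speed; a pose out of reach is approached as far as the arm can. A call with a gripper value outside its range is refused whole. The fingers move at their own pace and stop on an object; "squeeze" is the grip in N (left out, the last holds). Time passes only in rows, so rows that repeat a pose let the fingers close, or fill a call up. It gives the time, the measured TCP pose, the force and the opening at its end, in the units of the state.
- ctrl.get_state(): the state, without advancing time (a new reading comes with each control period).
- ctrl.get_image(name): name is "scene" or "top" or "wrist"; returns (picture, depth): 480x640x3 uint8, red, green, blue; 480x640 float32, mm along the optical axis (not along the pixel's ray), 0 where there is no reading.
- ctrl.camera_params(name): a dict with "mtx" (3x3 intrinsics, pixels), "pose" (4x4, takes a point from camera to world coordinates). Camera axes: x right, y down, z forward; pixel columns grow to the right and rows downward; lengths in mm; the calibration is good to about 2 mm. The wrist camera is an equidistant fisheye: a pixel r from the principal point sees the ray r / f radians off the axis. A picture is of the moment at which its call begins: read the wrist's pose just before it. camera_params takes no time and is no camera call; for the wrist camera it gives the pose at the moment of the call.
- ctrl.job_done(): hands the job in, once; it reports no verdict.
The state is a dict: "time_s": time; "qpos": joint angles; "dq": joint speeds; "effort": joint torques, N m; "tool_pos": TCP position; "eef_rot": TCP orientation; "force": force on the tool from outside, world axes, zero at the start; "moment": the same for the moment, N m; "grip_width": opening from 0.0 (shut) to 1.0 (fully open).
Only numpy, scipy, OpenCV 4.12 (cv2) and the standard library are available. Lean on these libraries where they do the work, as an engineer would, in place of code of your own. Each camera call takes 0.05 s, during which the arm holds its last target. There are 200 camera calls.

## Working session

There is one attempt and no reset: what is moved stays moved. The work goes in short steps, Python scripts to look and compute and a tool call to move; the robot and the scene stay as the last step left them, time stands still between calls to the robot, and variables do not carry over. Pictures are saved under pics/ and viewed, about 8 in all and at most 12, crops included, and the job is handed in when it is done.

Besides the shell and the picture viewer there is one more tool, called after ">>>" by a JSON object that holds its "name" and its "arguments". apply_moves: Moves the arm, as the interface text tells. Its arguments: {"type":"object","properties":{"targets":{"type":"array","items":{"type":"number"}},"squeeze":{"type":"number"}},"required":["targets"]}

```bash
mkdir -p pics; ls; cat > h.py <<'E'
import numpy as np, cv2
from cell import ctrl
def grab(n,f=None):
    p=ctrl.camera_params(n); im,d=ctrl.get_image(n)
    np.savez('%s.npz'%(f or n),im=im,d=d,K=p['mtx'],T=p['pose'])
    cv2.imwrite('pics/%s.png'%(f or n),im[:,:,::-1]); return im,d
def ray(L,u,v):
    K=L['K'];return np.array([(u-K[0,2])/K[0,0],(v-K[1,2])/K[1,1],1])
def px(f,u,v,z=None):
    L=np.load('%s.npz'%f); r=ray(L,u,v);T=L['T']
    if z is None: c=r*L['d'][int(v),int(u)]
    else:
        w=T[:3,:3]@r; c=r*(z-T[2,3])/w[2]
    return (T@np.append(c,1))[:3]
def proj(f,P):
    L=np.load('%s.npz'%f); c=np.linalg.inv(L['T'])@np.append(P,1); q=L['K']@c[:3]; return q[:2]/q[2]
E
python3 - <<'E'
from h import *
s=ctrl.get_state(); print({k:np.round(v,3) for k,v in s.items()})
grab('top');grab('scene')
E
```

```text
pics
{'time_s': np.float64(0.0), 'qpos': array([-1.289,  0.246,  1.559,  0.   ,  1.339, -0.174]), 'dq': array([-0.   , -0.001, -0.002,  0.001,  0.001,  0.001]), 'effort': array([ 0.0000e+00, -4.1583e+01, -3.1461e+01,  6.9000e-02,  3.3000e-02,
       -0.0000e+00]), 'tool_pos': array([ 285.987, -583.106,  229.388]), 'eef_rot': array([ 0.6  ,  0.375,  0.601, -0.374]), 'force': array([-0.389,  0.538, -0.132]), 'moment': array([0.004, 0.002, 0.029]), 'grip_width': np.float64(1.0)}
```

View pics/top.png

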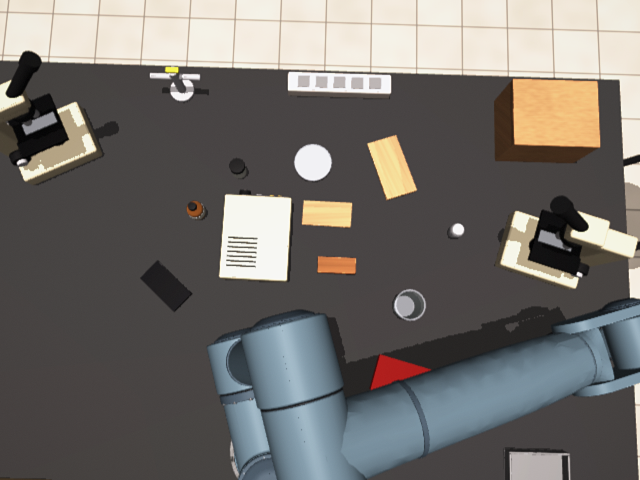

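View pics/scene.png

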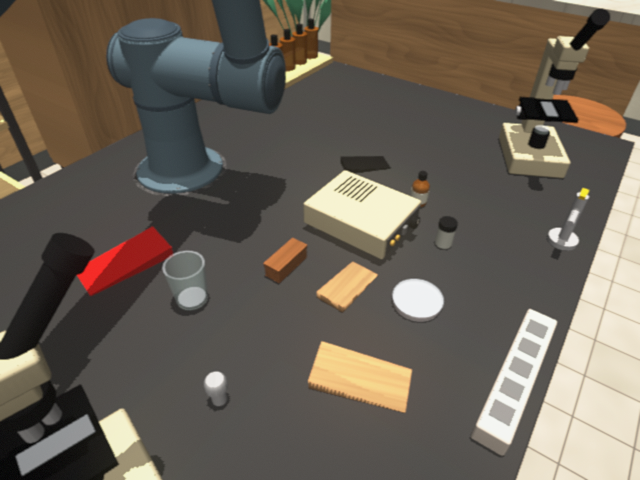

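Wedge candidates in the top view: small wooden (327,214), large wooden (392,167), black (165,286) and red (400,372). The reddish block at (337,265) is the slide box. I choose the small wooden one at (327,214) and will check it in a close crop.

```bash
python3 - <<'E'
from h import *
L=np.load('top.npz'); print(L['T'].round(3),L['K'])
a=cv2.resize(L['im'][180:290,205:365],(800,550),interpolation=cv2.INTER_CUBIC)
cv2.imwrite('pics/crop1.png',a[:,:,::-1])
d=L['d']
for n,u,v in [('wedge',327,214),('tl',306,214),('tr',348,214),('big',392,167),('sup',255,237),('slide',337,265),('petri',313,163),('can',237,168),('bottle',196,210),('beaker',409,305),('eyep',457,231)]: print(n,px('top',u,v).round(1))
for u in range(296,358,2): print(u,px('top',u,213)[[0,1,2]].round(1))
E
```

```text
[[ 2.900000e-02 -9.890000e-01  1.430000e-01  2.937400e+02]
 [-1.000000e+00 -3.000000e-02 -5.000000e-03 -4.621500e+01]
 [ 9.000000e-03 -1.430000e-01 -9.900000e-01  1.455281e+03]
 [ 0.000000e+00  0.000000e+00  0.000000e+00  1.000000e+00]] [[592.16009544   0.         307.52506065]
 [  0.         592.16009544 239.82579488]
 [  0.           0.           1.        ]]
wedge [569.1 -99.3   9.7]
tl [ 293.7  -46.2 1455.3]
tr [ 569.9 -151.2   13.6]
big [ 691.1 -258.2   21. ]
sup [497.7  72.   66.4]
slide [ 440.  -125.5   35.8]
petri [698.7 -61.    8.5]
can [664.5 122.4  65.6]
bottle [560.  216.8  57.8]
beaker [ 350.5 -305.3    3.1]
eyep [ 528.2 -410.    57.2]
296 [571.6 -22.1  -2.7]
298 [572.1 -27.1  -4.5]
300 [570.1 -32.2   7. ]
302 [571.3 -37.2   1.5]
304 [570.7 -42.2   5.5]
306 [571.5 -47.1   1.7]
308 [570.  -52.1  10.4]
310 [571.6 -57.1   3.2]
312 [571.8 -62.1   3. ]
314 [571.  -67.    7.8]
316 [571.3 -72.    7.2]
318 [572.7 -77.1   0.7]
320 [571.6 -82.    6.9]
322 [570.9 -86.8  11.2]
324 [571.  -91.7  12. ]
326 [570.3 -96.5  16.4]
328 [ 572.3 -101.9    6.8]
330 [ 572.1 -106.8    8.4]
332 [ 571.8 -111.6   10.7]
334 [ 571.2 -116.4   14.9]
336 [ 571.8 -121.5   12.4]
338 [ 571.5 -126.3   14.9]
340 [ 571.8 -131.3   14. ]
342 [ 571.6 -136.1   16. ]
344 [ 572.4 -141.3   12.3]
346 [ 571.6 -145.9   17.4]
348 [ 571.7 -150.9   17.3]
350 [ 570.9 -155.4   22.3]
352 [ 574.9 -161.9    2.8]
354 [ 5.755e+02 -1.671e+02  4.000e-01]
356 [ 5.758e+02 -1.722e+02 -4.000e-01]
```

View pics/crop1.png

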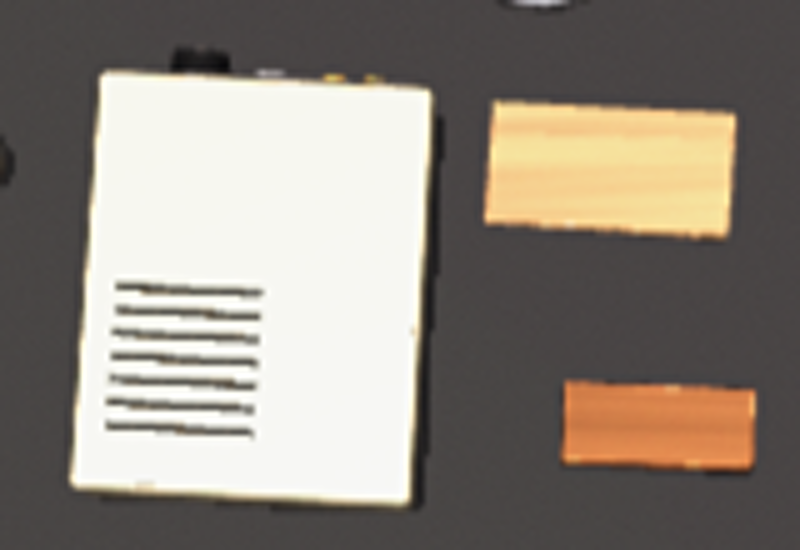

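```bash
python3 - <<'E'
from h import *
f=lambda c,z: px('top',205+c[0]/5-.4,180+c[1]/5-.4,z)
S=np.array([f(c,69) for c in [(102,72),(432,88),(411,503),(72,488)]])
W=np.array([f(c,z) for c,z in [((493,101),2),((737,114),17),((728,238),17),((485,222),2)]])
print(S.round(1));print(W.round(1))
c=S.mean(0); ex=(S[0]+S[1]-S[2]-S[3])[:2]; y=np.arctan2(ex[1],ex[0]); print('supply',c.round(1),'yaw',np.degrees(y),np.linalg.norm(S[0]-S[3]),np.linalg.norm(S[0]-S[1]))
R=np.array([[np.cos(y),-np.sin(y)],[np.sin(y),np.cos(y)]])
print('corner_top',c[:2]+R@[75,-62])
wx=(W[0]+W[3]-W[1]-W[2])[:2]; wy=np.arctan2(wx[1],wx[0]); wc=W.mean(0)
print('wedge',wc.round(1),np.degrees(wy),np.linalg.norm(wx)/2,np.linalg.norm(W[0]-W[3]))
print('tip',(W[0]+W[3])/2,'heel',(W[1]+W[2])/2)
print('in supply frame: tip',R.T@((W[0]+W[3])/2-c)[:2],'heel',R.T@((W[1]+W[2])/2-c)[:2])
SB=np.array([f(q,36) for q in [(567,380),(755,390),(752,470),(563,462)]]);print(SB.round(1))
from scipy.spatial.transform import Rotation as Ro
s=ctrl.get_state();q=s['eef_rot'];M=Ro.from_quat([q[1],q[2],q[3],q[0]]).as_matrix();print(M.round(3))
E
```

```text
[[598.9 147.7  69. ]
 [596.  -10.1  69. ]
 [397.3  -6.9  69. ]
 [399.6 152.   69. ]]
[[ 604.9  -39.1    2. ]
 [ 598.8 -160.3   17. ]
 [ 536.4 -157.    17. ]
 [ 543.3  -37.     2. ]]
supply [498.   70.7  69. ] yaw -1.0901928112811035 199.29216033373228 157.86350031303036
corner_top [571.76841931   7.25596045]
wedge [570.9 -98.4   9.5] 86.92332792408608 120.75120668103837 61.59546469563569
tip [574.09781549 -38.0768326    2.        ] heel [ 567.61682591 -158.65398918   17.        ]
in supply frame: tip [  78.19149011 -107.28026726] heel [  74.00581157 -227.95890667]
[[ 461.4  -79.1   36. ]
 [ 459.3 -170.    36. ]
 [ 420.5 -169.2   36. ]
 [ 421.7  -78.3   36. ]]
[[-0.     0.898  0.44 ]
 [ 0.002  0.44  -0.898]
 [-1.     0.    -0.002]]
```

Top view: the supply has its dial towards world +x and its short-foot corner at crop (430,90). The chosen wooden wedge has its thin tip at the left end (489,160) facing the supply and its heel at the right end (732,176). Next I move above the press point.

```bash
cat > plan.py <<'E'
import sys
from h import *
from scipy.spatial.transform import Rotation as Ro
# args: x y z yaw(of tool z, deg): prints turn & shift to go there, tool down
def plan(x,y,z,yaw):
    s=ctrl.get_state();q=s['eef_rot'];M=Ro.from_quat([q[1],q[2],q[3],q[0]])
    a=np.radians(yaw);X=np.array([0,0,-1.]);Z=np.array([np.cos(a),np.sin(a),0]);Y=np.cross(Z,X)
    G=Ro.from_matrix(np.c_[X,Y,Z]); r=(M.inv()*G).as_rotvec(degrees=True)
    t=M.inv().apply(np.array([x,y,z])-s['tool_pos'])
    print('t',round(float(s['time_s']),2),'pos',s['tool_pos'].round(1),'F',s['force'].round(2)); print('turn',r.round(2),'shift',t.round(1),np.linalg.norm(t).round(1))
    print(M.as_matrix().round(3).tolist())
if __name__=='__main__': plan(*map(float,sys.argv[1:]))
E
python3 plan.py 572 7 130 -1.1
```

```text
t 0.1 pos [ 286.  -583.2  229.5] F [ 0.02 -0.69  0.47]
turn [-62.78  -0.08  -0.07] shift [ 100.3  516.6 -403.8] 663.3
[[-0.0, 0.898, 0.44], [0.002, 0.44, -0.898], [-1.0, 0.0, -0.002]]
```

>>> {"name": "apply_moves", "arguments": {"targets": [-3.5, 0, 0, 3, 29, -23, 40, -7, 0, 0, 6, 58, -46, 20, -10.5, 0, 0, 9, 87, -69, 0, -14, 0, 0, 12, 116, -92, 0, -17.5, 0, 0, 15, 145, -115, 0], "squeeze": 10}}

```text
time_s: 0.52
tool_pos: [365.8, -414.2, 214.0]
eef_rot: [0.65, 0.278, 0.651, -0.277]
force: [0.7, 0.0, 0.1]
grip_width: 0.681
```

```bash
python3 plan.py 572 7 130 -1.1
```

```text
t 0.52 pos [ 365.8 -414.2  214. ] F [0.7  0.   0.12]
turn [-45.14  -0.1   -0.11] shift [  84.9  440.2 -161.4] 476.4
[[-0.001, 0.722, 0.692], [0.002, 0.692, -0.722], [-1.0, 0.001, -0.002]]
```

>>> {"name": "apply_moves", "arguments": {"targets": [-3.6, 0, 0, 4, 35, -13, 0, -7.2, 0, 0, 8, 70, -26, 0, -10.8, 0, 0, 12, 105, -39, 0, -14.4, 0, 0, 16, 140, -52, 0, -18, 0, 0, 20, 175, -65, 0]}}

```text
time_s: 0.93
tool_pos: [447.4, -244.3, 193.9]
eef_rot: [0.685, 0.172, 0.687, -0.171]
force: [0.8, -0.5, -0.1]
grip_width: 0.328
```

```bash
python3 plan.py 572 7 130 -1.1
```

```text
t 0.93 pos [ 447.4 -244.3  193.9] F [ 0.83 -0.46 -0.14]
turn [-26.98  -0.1   -0.14] shift [ 64.4 280.2  -8.2] 287.6
[[-0.001, 0.471, 0.882], [0.003, 0.882, -0.471], [-1.0, 0.002, -0.002]]
```

>>> {"name": "apply_moves", "arguments": {"targets": [-3.6, 0, 0, 6, 37, -1, 0, -7.2, 0, 0, 12, 74, -2, 0, -10.8, 0, 0, 18, 111, -3, 0, -14.4, 0, 0, 24, 148, -4, 0, -18, 0, 0, 30, 185, -5, 0]}}

```text
time_s: 1.35
tool_pos: [530.3, -76.6, 163.7]
eef_rot: [0.704, 0.062, 0.705, -0.06]
force: [1.0, -1.1, 0.4]
grip_width: 0.01
```

```bash
python3 plan.py 572 7 130 -1.1
```

```text
t 1.35 pos [530.3 -76.6 163.7] F [ 1.04 -1.07  0.39]
turn [-8.8  -0.1  -0.15] shift [33.9 89.5 26.8] 99.3
[[-0.001, 0.172, 0.985], [0.003, 0.985, -0.172], [-1.0, 0.003, -0.002]]
```

>>> {"name": "apply_moves", "arguments": {"targets": [-3, -0.1, -0.15, 12, 30, 9, 0, -6, -0.1, -0.15, 24, 60, 18, 0, -8.8, -0.1, -0.15, 34, 89.5, 26.8, 0, -8.8, -0.1, -0.15, 34, 89.5, 26.8, 0, -8.8, -0.1, -0.15, 34, 89.5, 26.8, 0]}}

```text
time_s: 1.77
tool_pos: [571.5, 8.3, 128.7]
eef_rot: [0.706, 0.006, 0.708, -0.006]
force: [-0.0, -0.9, -0.0]
grip_width: 0.007
```

```bash
python3 plan.py 572 7 97 -1.1; python3 - <<'E'
from h import *
grab('wrist','w1');grab('scene','s1')
im=np.load('s1.npz')['im']; w=np.load('w1.npz')['im']
print(np.load('w1.npz')['K'],np.load('w1.npz')['T'].round(3))
c=cv2.resize(im[150:350,230:480],(800,640))[:600]
cv2.imwrite('pics/s1c.png',c[:,:,::-1])
E
```

```text
t 1.77 pos [571.5   8.3 128.7] F [-0.05 -0.88 -0.  ]
turn [ 0.14 -0.14 -0.01] shift [31.7 -1.3  0.6] 31.7
[[-0.002, 0.017, 1.0], [0.0, 1.0, -0.017], [-1.0, 0.0, -0.002]]
[[371.64829954   0.         322.37116967]
 [  0.         371.64829954 234.8939461 ]
 [  0.           0.           1.        ]] [[ 1.00000e+00 -1.50000e-02 -8.00000e-03  5.72539e+02]
 [-1.70000e-02 -9.67000e-01 -2.56000e-01  8.18200e+01]
 [-4.00000e-03  2.56000e-01 -9.67000e-01  2.83063e+02]
 [ 0.00000e+00  0.00000e+00  0.00000e+00  1.00000e+00]]
```

View pics/w1.png

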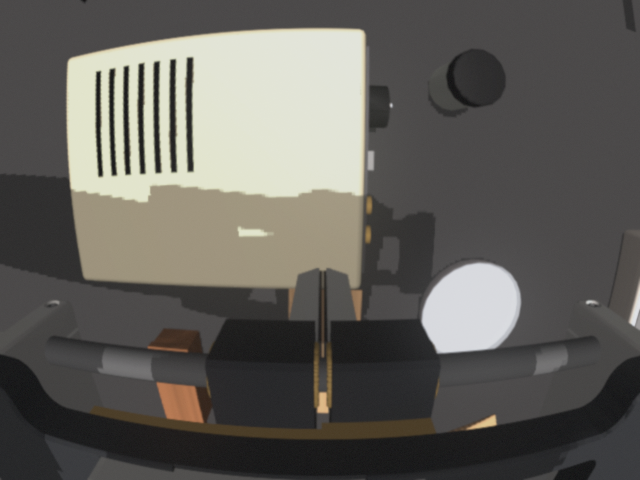

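The wrist view shows the closed fingertips at (322,270) over the supply, near its front-right corner at (360,287). The lens can and petri dish are clear. I'll refine the supply pose from this view.

```bash
cat >> h.py <<'E'
def fpx(f,u,v,z):
    L=np.load('%s.npz'%f);K,T=L['K'],L['T'];x=(u-K[0,2]);y=(v-K[1,2]);r=np.hypot(x,y);t=r/K[0,0]
    w=T[:3,:3]@np.array([x/r*np.sin(t),y/r*np.sin(t),np.cos(t)]);return T[:3,3]+w*(z-T[2,3])/w[2]
E
python3 - <<'E'
from h import *
for c in [(361,288),(364,31),(69,60),(84,278)]: print(fpx('w1',*c,69).round(1))
print('petri',fpx('w1',470,305,16).round(1))
E
```

```text
[594.3  -9.6  69. ]
[596.6 145.7  69. ]
[401.6 150.1  69. ]
[397.1  -4.4  69. ]
petri [693.  -51.6  16. ]
```

>>> {"name": "apply_moves", "arguments": {"targets": [0, 0, 0, 10, 0, 0, 0, 0, 0, 0, 20, 0, 0, 0, 0, 0, 0, 28, -0.5, 0, 0, 0, 0, 0, 30, -0.5, 0, 0, 0, 0, 0, 31, -0.5, 0, 0]}}

```text
time_s: 2.28
tool_pos: [571.0, 5.7, 97.6]
eef_rot: [0.706, 0.007, 0.708, -0.007]
force: [-0.6, -0.5, -0.0]
grip_width: 0.005
```

>>> {"name": "apply_moves", "arguments": {"targets": [0, 0, 0, 0.5, 0, 0, 0, 0, 0, 0, 1, 0, 0, 0, 0, 0, 0, 1.5, 0, 0, 0, 0, 0, 0, 2, 0, 0, 0, 0, 0, 0, 2.5, 0, 0, 0]}}

```text
time_s: 2.7
tool_pos: [571.2, 5.7, 95.4]
eef_rot: [0.706, 0.007, 0.708, -0.007]
force: [-0.4, 0.4, 0.3]
grip_width: 0.003
```

>>> {"name": "apply_moves", "arguments": {"targets": [0, 0, 0, 0.5, 2, 0, 0, 0, 0, 0, 1, 2, 0, 0, 0, 0, 0, 1.5, 2, 0, 0, 0, 0, 0, 2, 2, 0, 0, 0, 0, 0, 2.5, 2, 0, 0]}}

```text
time_s: 3.12
tool_pos: [571.5, 7.7, 93.4]
eef_rot: [0.707, 0.007, 0.708, -0.007]
force: [-1.5, 0.2, 3.9]
grip_width: 0.005
```

>>> {"name": "apply_moves", "arguments": {"targets": [0, 0, 0, 0.4, 0, 0, 0, 0, 0, 0, 0.8, 0, 0, 0, 0, 0, 0, 1.2, 0, 0, 0, 0, 0, 0, 1.6, 0, 0, 0, 0, 0, 0, 2, 0, 0, 0]}}

```text
time_s: 3.53
tool_pos: [572.1, 7.0, 92.0]
eef_rot: [0.707, 0.007, 0.707, -0.008]
force: [-0.5, -2.7, 4.9]
grip_width: 0.005
```

>>> {"name": "apply_moves", "arguments": {"targets": [0, 0, 0, 0.5, 0, 0, 0, 0, 0, 0, 1, 0, 0, 0, 0, 0, 0, 1.5, 0, 0, 0, 0, 0, 0, 2, 0, 0, 0, 0, 0, 0, 2.5, 0, 0, 0]}}

```text
time_s: 3.95
tool_pos: [572.8, 6.2, 90.1]
eef_rot: [0.708, 0.006, 0.706, -0.008]
force: [-0.5, -4.1, 6.2]
grip_width: 0.004
```

>>> {"name": "apply_moves", "arguments": {"targets": [0, 0, 0, 0.4, 0, 0, 0, 0, 0, 0, 0.8, 0, 0, 0, 0, 0, 0, 1.2, 0, 0, 0, 0, 0, 0, 1.6, 0, 0, 0, 0, 0, 0, 2, 0, 0, 0]}}

```text
time_s: 4.37
tool_pos: [573.5, 5.4, 88.6]
eef_rot: [0.708, 0.005, 0.706, -0.009]
force: [-0.2, -3.8, 6.8]
grip_width: 0.007
```

>>> {"name": "apply_moves", "arguments": {"targets": [0, 0, 0, 0.4, -0.5, 0.2, 0, 0, 0, 0, 0.8, -1, 0.4, 0, 0, 0, 0, 1.2, -1.5, 0.6, 0, 0, 0, 0, 1.6, -1.5, 0.7, 0, 0, 0, 0, 2, -1.5, 0.7, 0]}}

```text
time_s: 4.78
tool_pos: [574.2, 4.2, 86.9]
eef_rot: [0.708, 0.005, 0.706, -0.008]
force: [-2.1, 1.1, 8.0]
grip_width: 0.004
```

```bash
python3 - <<'E'
from h import *
s=ctrl.get_state();print(s['tool_pos'].round(1),s['force'].round(1))
grab('scene','s2')
a,b=[np.load(f)['im'][150:350,270:470] for f in ('s1.npz','s2.npz')]
cv2.imwrite('pics/cmp.png',cv2.resize(np.hstack([a,b]),(800,400))[:,:,::-1])
E
```

```text
[574.2   4.2  86.9] [-2.1  1.1  8. ]
```

View pics/cmp.png

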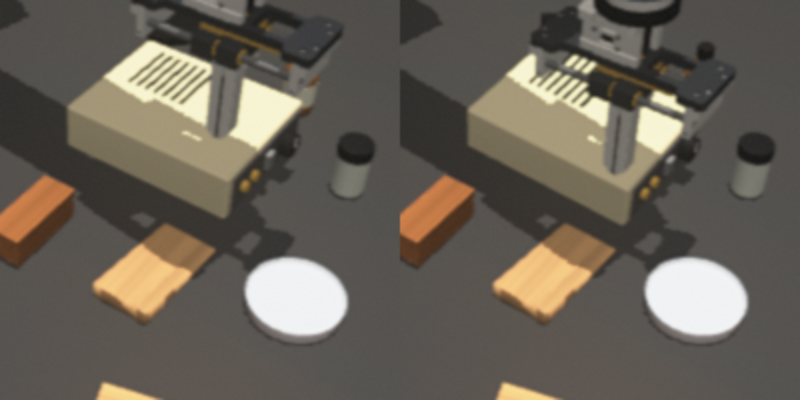

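The corner has gone down visibly: the bottom corner moved from (232,215) to (628,222) in the side-by-side. One more step will find the bottom.

>>> {"name": "apply_moves", "arguments": {"targets": [0, 0, 0, 0.4, 0, 0.2, 0, 0, 0, 0, 0.8, -0.4, 0.4, 0, 0, 0, 0, 1.2, -0.4, 0.6, 0, 0, 0, 0, 1.5, -0.4, 0.7, 0, 0, 0, 0, 1.5, -0.4, 0.7, 0]}}

```text
time_s: 5.25
tool_pos: [574.5, 4.1, 86.6]
eef_rot: [0.707, 0.005, 0.707, -0.008]
force: [-6.7, 0.5, 13.3]
grip_width: 0.009
```

Bottomed: the force rises steeply after about 7 mm of drop. I'll release, following the corner back up.

>>> {"name": "apply_moves", "arguments": {"targets": [0, 0, 0, -2, 0.5, -0.5, 0, 0, 0, 0, -4, 1.5, -1.5, 0, 0, 0, 0, -6, 2.5, -2.3, 0, 0, 0, 0, -9, 3, -2.8, 0, 0, 0, 0, -14, 3, -3, 0]}}

```text
time_s: 5.67
tool_pos: [570.8, 7.5, 99.7]
eef_rot: [0.707, 0.005, 0.707, -0.008]
force: [0.1, 0.1, -1.2]
grip_width: 0.003
```

```bash
python3 plan.py 568 -195 125 -1.1; python3 - <<'E'
from h import *
grab('scene','s3')
a,b=[cv2.cvtColor(np.load(f)['im'][150:350,270:470],cv2.COLOR_RGB2GRAY) for f in ('s1.npz','s3.npz')]
w=slice(60,120),slice(30,130)  # front of the supply
for f in ('s2','s3'):
    c=cv2.cvtColor(np.load(f+'.npz')['im'],cv2.COLOR_RGB2GRAY)[150:350,270:470]
    for sl in [(slice(80,112),slice(80,122)),(slice(45,80),slice(28,60)),(slice(110,165),slice(42,110))]:
        r=cv2.matchTemplate(c[sl[0].start-8:sl[0].stop+8,sl[1].start-8:sl[1].stop+8],a[sl],cv2.TM_CCOEFF_NORMED);print(f,np.array(cv2.minMaxLoc(r)[3])-8,r.max().round(3))
E
```

```text
t 5.67 pos [570.8   7.5  99.7] F [ 0.08  0.07 -1.24]
turn [ 0.01 -0.02  0.21] shift [ -24.5 -202.6    1. ] 204.1
[[-0.0, 0.019, 1.0], [-0.004, 1.0, -0.019], [-1.0, -0.004, -0.0]]
s2 [0 3] 0.938
s2 [0 1] 0.992
s2 [0 0] 0.998
s3 [0 0] 0.997
s3 [0 0] 0.999
s3 [0 0] 0.993
```

Level again and not shoved (0 px shift). Now behind the wedge heel, with the fingers slightly open so both bear on the heel face.

>>> {"name": "apply_moves", "arguments": {"targets": [0, 0, 0.2, -10, -30, 0, 10, 0, 0, 0.2, -20, -70, 0, 20, 0, 0, 0.2, -22, -110, 0, 20, 0, 0, 0.2, -24, -150, 0, 20, 0, 0, 0.2, -24, -190, 0, 20]}}

```text
time_s: 6.13
tool_pos: [568.1, -184.6, 126.6]
eef_rot: [0.708, 0.006, 0.706, -0.007]
force: [0.4, -0.1, -0.0]
grip_width: 0.212
```

```bash
python3 plan.py 569 -192 32 -1.1; python3 - <<'E'
from h import *
grab('wrist','w2');grab('top','t2')
E
```

```text
t 6.13 pos [ 568.1 -184.6  126.6] F [ 0.39 -0.15 -0.05]
turn [0.03 0.18 0.08] shift [94.6 -7.3  0.7] 94.9
[[0.003, 0.019, 1.0], [-0.001, 1.0, -0.019], [-1.0, -0.001, 0.003]]
```

View pics/w2.png

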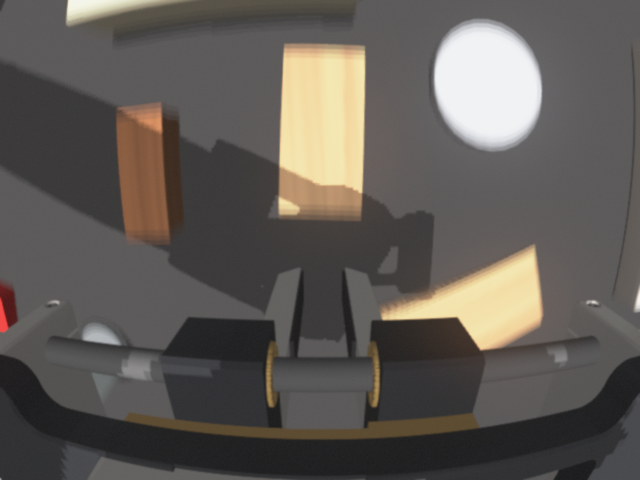

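The wrist view shows the wedge ahead of the fingers, with its heel edge at (279..362, 215..220). The big wooden wedge lies at right, nearest point about (382,310). I'll check the clearances.

```bash
python3 - <<'E'
from h import *
print('heel',fpx('w2',279,213,17).round(1),fpx('w2',361,219,17).round(1),'tip',fpx('w2',285,45,2).round(1),fpx('w2',365,46,2).round(1))
print('big',[fpx('w2',*c,z).round(0) for c,z in [((382,306),20),((535,246),20),((541,315),10)]])
for c in [(368,143),(397,136),(416,190),(388,199)]: print(px('top',*c,10).round(0))
E
```

```text
heel [ 536.3 -164.1   17. ] [ 595.9 -169.7   17. ] tip [542.4 -38.5   2. ] [601.9 -40.2   2. ]
big [array([ 613., -239.,   20.]), array([ 743., -193.,   20.]), array([ 770., -264.,   10.])]
[ 755. -199.   10.]
[ 775. -272.   10.]
[ 637. -320.   10.]
[ 612. -251.   10.]
```

>>> {"name": "apply_moves", "arguments": {"targets": [0, 0, 0, 25, -5, 0.7, 20, 0, 0.1, 0, 55, -7, 0.7, 20, 0, 0.2, 0, 82, -7, 0.7, 20, 0, 0.2, 0, 93, -7, 0.7, 20, 0, 0.2, 0, 95, -7, 0.7, 20]}}

```text
time_s: 6.65
tool_pos: [567.0, -193.4, 28.4]
eef_rot: [0.705, 0.009, 0.709, -0.009]
force: [-0.7, -0.2, -0.7]
grip_width: 0.213
```

>>> {"name": "apply_moves", "arguments": {"targets": [0, 0, 0, 0.5, 3, 0, 20, 0, 0, 0, 1, 7, 0, 20, 0, 0, 0, 1.5, 11, 0, 20, 0, 0, 0, 1.5, 15, 0, 20, 0, 0, 0, 1.5, 18, 0, 20]}}

```text
time_s: 7.07
tool_pos: [568.1, -174.9, 28.1]
eef_rot: [0.706, 0.008, 0.708, -0.009]
force: [0.4, 0.4, -0.1]
grip_width: 0.213
```

```bash
python3 plan.py 569 -150 30 -1.1
```

```text
t 7.07 pos [ 568.1 -174.9   28.1] F [ 0.43  0.44 -0.06]
turn [-0.27 -0.2   0.04] shift [-1.9 24.9  0.3] 25.0
[[-0.003, 0.024, 1.0], [-0.001, 1.0, -0.024], [-1.0, -0.001, -0.003]]
```

>>> {"name": "apply_moves", "arguments": {"targets": [-0.2, -0.2, 0, -0.5, 5, 0.2, 20, -0.3, -0.2, 0, -1, 14, 0.4, 20, -0.3, -0.2, 0, -1, 23, 0.6, 20, -0.3, -0.2, 0, -1, 32, 0.8, 20, -0.3, -0.2, 0, -1, 40, 1, 20]}}

```text
time_s: 7.48
tool_pos: [570.2, -133.9, 29.2]
eef_rot: [0.707, 0.006, 0.707, -0.007]
force: [-0.1, -0.5, 1.2]
grip_width: 0.217
```

```bash
python3 plan.py 570 -100 29 -1.1; python3 - <<'E'
from h import *
grab('wrist','w3')
E
```

```text
t 7.48 pos [ 570.2 -133.9   29.2] F [-0.07 -0.52  1.16]
turn [0.05 0.01 0.04] shift [ 0.2 33.9 -0.8] 33.9
[[0.0, 0.018, 1.0], [-0.001, 1.0, -0.018], [-1.0, -0.001, 0.0]]
```

View pics/w3.png

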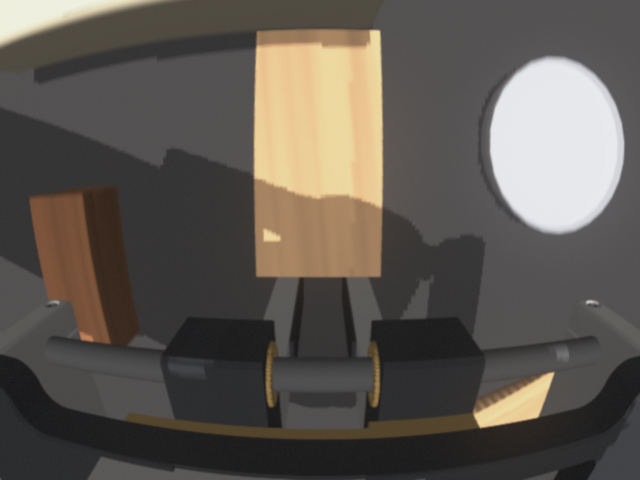

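The wedge is square on both fingers (heel edge at v=275, u 257..381) and its tip is just under the case. I continue, then slow down.

>>> {"name": "apply_moves", "arguments": {"targets": [0, 0, 0, 0, 5, 0, 20, 0, 0, 0, 0, 11, 0, 20, 0, 0, 0, 0, 16, 0, 20, 0, 0, 0, 0, 20, 0, 20, 0, 0, 0, 0, 23, 0, 20]}}

```text
time_s: 7.95
tool_pos: [570.3, -109.1, 28.9]
eef_rot: [0.707, 0.006, 0.707, -0.006]
force: [-0.5, -0.7, 0.6]
grip_width: 0.212
```

>>> {"name": "apply_moves", "arguments": {"targets": [0, 0, 0, 0, 1, 0, 20, 0, 0, 0, 0, 2, 0, 20, 0, 0, 0, 0, 3, 0, 20, 0, 0, 0, 0, 4, 0, 20, 0, 0, 0, 0, 5, 0, 20]}}

```text
time_s: 8.37
tool_pos: [570.4, -104.2, 28.8]
eef_rot: [0.707, 0.006, 0.707, -0.006]
force: [0.8, -1.4, -0.8]
grip_width: 0.21
```

>>> {"name": "apply_moves", "arguments": {"targets": [0, 0, 0, 0, 1, 0, 20, 0, 0, 0, 0, 2, 0, 20, 0, 0, 0, 0, 3, 0, 20, 0, 0, 0, 0, 4, 0, 20, 0, 0, 0, 0, 5, 0, 20]}}

```text
time_s: 8.78
tool_pos: [570.5, -99.1, 28.9]
eef_rot: [0.707, 0.006, 0.707, -0.006]
force: [-0.4, 0.3, 0.3]
grip_width: 0.21
```

>>> {"name": "apply_moves", "arguments": {"targets": [0, 0, 0, 0, 0.8, 0, 20, 0, 0, 0, 0, 1.6, 0, 20, 0, 0, 0, 0, 2.4, 0, 20, 0, 0, 0, 0, 3, 0, 20, 0, 0, 0, 0, 3, 0, 20]}}

```text
time_s: 9.2
tool_pos: [570.5, -95.9, 28.8]
eef_rot: [0.707, 0.006, 0.707, -0.006]
force: [0.1, -0.5, 0.2]
grip_width: 0.213
```

>>> {"name": "apply_moves", "arguments": {"targets": [0, 0, 0, 0, 0.8, 0, 20, 0, 0, 0, 0, 1.6, 0, 20, 0, 0, 0, 0, 2.4, 0, 20, 0, 0, 0, 0, 2.5, 0, 20, 0, 0, 0, 0, 2.5, 0, 20]}}

```text
time_s: 9.62
tool_pos: [570.5, -93.3, 28.8]
eef_rot: [0.707, 0.006, 0.707, -0.006]
force: [0.1, -0.4, 0.9]
grip_width: 0.209
```

>>> {"name": "apply_moves", "arguments": {"targets": [0, 0, 0, 0, 0.6, 0, 20, 0, 0, 0, 0, 1.2, 0, 20, 0, 0, 0, 0, 1.8, 0, 20, 0, 0, 0, 0, 2, 0, 20, 0, 0, 0, 0, 2, 0, 20]}}

```text
time_s: 10.03
tool_pos: [570.5, -91.2, 28.8]
eef_rot: [0.707, 0.006, 0.707, -0.006]
force: [1.0, -0.8, 0.2]
grip_width: 0.215
```

>>> {"name": "apply_moves", "arguments": {"targets": [0, 0, 0, 0, 0.6, 0, 20, 0, 0, 0, 0, 1.2, 0, 20, 0, 0, 0, 0, 1.8, 0, 20, 0, 0, 0, 0, 2, 0, 20, 0, 0, 0, 0, 2, 0, 20]}}

```text
time_s: 10.45
tool_pos: [570.6, -89.1, 28.8]
eef_rot: [0.707, 0.006, 0.707, -0.006]
force: [-0.0, -0.1, 0.4]
grip_width: 0.214
```

>>> {"name": "apply_moves", "arguments": {"targets": [0, 0, 0, 0, 0.6, 0, 20, 0, 0, 0, 0, 1.2, 0, 20, 0, 0, 0, 0, 1.8, 0, 20, 0, 0, 0, 0, 2, 0, 20, 0, 0, 0, 0, 2, 0, 20]}}

```text
time_s: 10.87
tool_pos: [570.6, -87.0, 28.8]
eef_rot: [0.707, 0.006, 0.707, -0.006]
force: [0.1, 0.3, 0.4]
grip_width: 0.21
```

>>> {"name": "apply_moves", "arguments": {"targets": [0, 0, 0, 0, 0.6, 0, 20, 0, 0, 0, 0, 1.2, 0, 20, 0, 0, 0, 0, 1.8, 0, 20, 0, 0, 0, 0, 2, 0, 20, 0, 0, 0, 0, 2, 0, 20]}}

```text
time_s: 11.28
tool_pos: [570.6, -84.9, 28.8]
eef_rot: [0.707, 0.006, 0.707, -0.006]
force: [1.2, -0.0, -0.7]
grip_width: 0.212
```

>>> {"name": "apply_moves", "arguments": {"targets": [0, 0, 0, 0, 0.6, 0, 20, 0, 0, 0, 0, 1.2, 0, 20, 0, 0, 0, 0, 1.8, 0, 20, 0, 0, 0, 0, 2, 0, 20, 0, 0, 0, 0, 2, 0, 20]}}

```text
time_s: 11.7
tool_pos: [570.7, -83.0, 28.8]
eef_rot: [0.707, 0.006, 0.707, -0.006]
force: [0.1, -1.6, -0.7]
grip_width: 0.211
```

>>> {"name": "apply_moves", "arguments": {"targets": [0, 0, 0, 0, 0.6, 0, 20, 0, 0, 0, 0, 1.2, 0, 20, 0, 0, 0, 0, 1.8, 0, 20, 0, 0, 0, 0, 2, 0, 20, 0, 0, 0, 0, 2, 0, 20]}}

```text
time_s: 12.12
tool_pos: [570.7, -81.1, 28.8]
eef_rot: [0.707, 0.006, 0.707, -0.006]
force: [-0.3, -2.8, -0.1]
grip_width: 0.213
```

>>> {"name": "apply_moves", "arguments": {"targets": [0, 0, 0, 0, 0.3, 0, 20, 0, 0, 0, 0, 0.6, 0, 20, 0, 0, 0, 0, 0.8, 0, 20, 0, 0, 0, 0, 0.8, 0, 20, 0, 0, 0, 0, 0.8, 0, 20]}}

```text
time_s: 12.53
tool_pos: [570.7, -80.4, 28.8]
eef_rot: [0.707, 0.006, 0.707, -0.006]
force: [-0.2, -3.9, -0.6]
grip_width: 0.214
```

```bash
python3 - <<'E'
from h import *
F=[]
for i in range(3): grab('scene','s4'); s=ctrl.get_state(); F.append(np.r_[s['force'],s['tool_pos'][1]].round(1))
print(F); grab('wrist','w4')
a=cv2.cvtColor(np.load('s1.npz')['im'],cv2.COLOR_RGB2GRAY)[150:350,270:470]
c=cv2.cvtColor(np.load('s4.npz')['im'],cv2.COLOR_RGB2GRAY)[150:350,270:470]
A,C=[cv2.resize(x,None,fx=5,fy=5,interpolation=cv2.INTER_CUBIC) for x in(a,c)]
for sl in [(slice(80,105),slice(80,118)),(slice(45,80),slice(28,60))]:
    r=cv2.matchTemplate(C[5*sl[0].start-30:5*sl[0].stop+30,5*sl[1].start-30:5*sl[1].stop+30],A[5*sl[0].start:5*sl[0].stop,5*sl[1].start:5*sl[1].stop],cv2.TM_CCOEFF_NORMED);print((np.array(cv2.minMaxLoc(r)[3])-30)/5,r.max().round(3))
E
```

```text
[array([  0.4,  -3.3,  -0.8, -80.4]), array([ -0.3,  -3.7,  -0.5, -80.4]), array([  0.8,  -3.2,  -1.2, -80.4])]
[ 6. -6.] 0.364
[-6.  -2.6] 0.52
```

Snug at about 3.5 N. I back off and lift.

>>> {"name": "apply_moves", "arguments": {"targets": [0, 0, 0, 0, -3, 0, 20, 0, 0, 0, 0, -9, 0, 20, 0, 0, 0, 0, -17, 0, 20, 0, 0, 0, -15, -20, 0, 20, 0, 0, 0, -50, -20, 0, 20]}}

```text
time_s: 13.15
tool_pos: [566.8, -100.1, 74.7]
eef_rot: [0.704, 0.008, 0.711, -0.005]
force: [0.9, -0.8, -0.0]
grip_width: 0.211
```

>>> {"name": "apply_moves", "arguments": {"targets": [0, 0, 0, -30, 0, 0, 0, 0, 0, 0, -50, 10, 0, 0, 0, 0, 0, -52, 40, 0, 0, 0, 0, 0, -52, 40, 0, 0, 0, 0, 0, -52, 40, 0, 0]}}

```text
time_s: 13.57
tool_pos: [568.1, -59.9, 127.2]
eef_rot: [0.704, 0.008, 0.71, -0.004]
force: [0.8, 0.1, -0.7]
grip_width: 0.004
```

```bash
python3 plan.py 571 8 100 -1.1; python3 - <<'E'
from h import *
grab('scene','s5');grab('top','t5')
a=np.load('s1.npz')['im'][150:350,270:470];c=np.load('s5.npz')['im'][150:350,270:470]
cv2.imwrite('pics/cmp2.png',cv2.resize(np.hstack([a,c]),(800,400))[:,:,::-1])
E
```

```text
t 13.57 pos [568.1 -59.9 127.2] F [ 0.83  0.13 -0.66]
turn [ 0.13 -0.55 -0.25] shift [27.4 67.8  2. ] 73.2
[[-0.01, 0.017, 1.0], [0.004, 1.0, -0.017], [-1.0, 0.004, -0.01]]
```

View pics/cmp2.png

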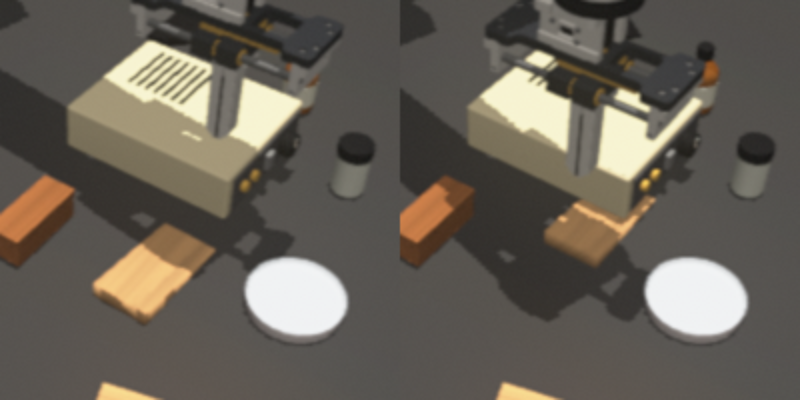

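The wedge sits under the corner, and the supply corner is at the same place within about 1 px. Now the firm press.

>>> {"name": "apply_moves", "arguments": {"targets": [0, -0.5, -0.2, 0, 25, 1, 0, 0, -0.5, -0.2, 5, 50, 2, 0, 0, -0.5, -0.2, 15, 68, 2, 0, 0, -0.5, -0.2, 25, 68, 2, 0, 0, -0.5, -0.2, 28, 68, 2, 0]}}

```text
time_s: 14.08
tool_pos: [569.3, 7.2, 96.1]
eef_rot: [0.705, 0.007, 0.709, -0.006]
force: [0.1, 0.5, 0.2]
grip_width: 0.009
```

```bash
python3 plan.py 571 8 95 -1.1
```

```text
t 14.08 pos [569.3   7.2  96.1] F [0.05 0.45 0.24]
turn [ 0.07 -0.36 -0.08] shift [1.1 0.8 1.7] 2.2
[[-0.006, 0.018, 1.0], [0.001, 1.0, -0.018], [-1.0, 0.001, -0.006]]
```

>>> {"name": "apply_moves", "arguments": {"targets": [0, 0, 0, 0.4, 0.5, 1, 0, 0, 0, 0, 0.8, 0.8, 1.5, 0, 0, 0, 0, 1.2, 0.8, 1.5, 0, 0, 0, 0, 1.6, 0.8, 1.5, 0, 0, 0, 0, 2, 0.8, 1.5, 0]}}

```text
time_s: 14.5
tool_pos: [571.1, 7.4, 94.5]
eef_rot: [0.705, 0.007, 0.709, -0.006]
force: [-0.1, -0.5, -0.1]
grip_width: 0.002
```

>>> {"name": "apply_moves", "arguments": {"targets": [0, 0, 0, 0.3, 0, 0, 0, 0, 0, 0, 0.6, 0, 0, 0, 0, 0, 0, 0.9, 0, 0, 0, 0, 0, 0, 1.2, 0, 0, 0, 0, 0, 0, 1.2, 0, 0, 0]}}

```text
time_s: 14.92
tool_pos: [571.5, 7.2, 94.0]
eef_rot: [0.705, 0.007, 0.709, -0.006]
force: [-1.6, -0.7, 5.5]
grip_width: 0.006
```

>>> {"name": "apply_moves", "arguments": {"targets": [0, 0, 0, 0.7, 0, 0, 0, 0, 0, 0, 1, 0, 0, 0, 0, 0, 0, 1.3, 0, 0, 0, 0, 0, 0, 1.5, 0, 0, 0, 0, 0, 0, 1.5, 0, 0, 0]}}

```text
time_s: 15.33
tool_pos: [571.6, 7.2, 93.8]
eef_rot: [0.705, 0.007, 0.709, -0.006]
force: [-3.9, 0.3, 9.9]
grip_width: 0.007
```

>>> {"name": "apply_moves", "arguments": {"targets": [0, 0, 0, 1.4, 0, 0.2, 0, 0, 0, 0, 1.7, 0, 0.3, 0, 0, 0, 0, 1.9, 0, 0.3, 0, 0, 0, 0, 1.9, 0, 0.3, 0, 0, 0, 0, 1.9, 0, 0.3, 0]}}

```text
time_s: 15.75
tool_pos: [571.7, 7.1, 93.7]
eef_rot: [0.705, 0.006, 0.709, -0.006]
force: [-7.7, -0.3, 12.5]
grip_width: 0.004
```

```bash
python3 - <<'E'
from h import *
for i in range(4):
    grab('scene','s6'); s=ctrl.get_state(); print(s['force'].round(1),s['tool_pos'].round(1))
E
```

```text
[-6.8  0.3 15. ] [571.7   7.1  93.7]
[-7.4 -1.1 13.7] [571.7   7.1  93.7]
[-6.9  0.2 13.3] [571.7   7.1  93.7]
[-7.9  0.4 14.6] [571.7   7.1  93.7]
```

A firm press of about 14 N moves the corner only 0.3 mm, against 7 mm before: no rocking. I release and retreat.

>>> {"name": "apply_moves", "arguments": {"targets": [0, 0, 0, -0.5, 0, -0.5, 0, 0, 0, 0, -3, 0, -0.8, 0, 0, 0, 0, -10, 0, -0.8, 0, 0, 0, 0, -35, 0, -0.8, 0, 0, 0, 0, -65, 0, -0.8, 0]}}

```text
time_s: 16.37
tool_pos: [569.5, 7.5, 157.1]
eef_rot: [0.703, 0.007, 0.711, -0.006]
force: [1.0, 0.2, -0.2]
grip_width: 0.003
```

>>> {"name": "apply_moves", "arguments": {"targets": [0, 0, 0, -35, -20, 0, 0, 0, 0, 0, -60, -50, 0, 0, 0, 0, 0, -70, -85, 0, 0, 0, 0, 0, -70, -120, 0, 0, 0, 0, 0, -70, -155, 0, 0]}}

```text
time_s: 16.78
tool_pos: [568.0, -149.1, 228.7]
eef_rot: [0.704, 0.006, 0.71, -0.006]
force: [0.2, 0.3, -0.3]
grip_width: 0.005
```

>>> {"name": "apply_moves", "arguments": {"targets": [0, 0, 0, 0, -30, 0, 0, 0, 0, 0, 0, -50, 0, 0, 0, 0, 0, 0, -50, 0, 0, 0, 0, 0, 0, -50, 0, 0, 0, 0, 0, 0, -50, 0, 0]}}

```text
time_s: 17.2
tool_pos: [567.0, -198.2, 228.4]
eef_rot: [0.704, 0.006, 0.711, -0.006]
force: [0.0, 0.8, 0.4]
grip_width: -0.0
```

```bash
python3 - <<'E'
from h import *
grab('scene','s7');grab('top','t7'); print(ctrl.get_state()['force'].round(1))
a=np.load('scene.npz')['im'][150:350,270:470];c=np.load('s7.npz')['im'][150:350,270:470]
A,C=[cv2.resize(cv2.cvtColor(x,cv2.COLOR_RGB2GRAY),None,fx=5,fy=5,interpolation=cv2.INTER_CUBIC) for x in(a,c)]
for sl in [(slice(80,112),slice(80,120)),(slice(45,80),slice(28,60)),(slice(60,100),slice(120,150))]:
    r=cv2.matchTemplate(C[5*sl[0].start-30:5*sl[0].stop+30,5*sl[1].start-30:5*sl[1].stop+30],A[5*sl[0].start:5*sl[0].stop,5*sl[1].start:5*sl[1].stop],cv2.TM_CCOEFF_NORMED);print((np.array(cv2.minMaxLoc(r)[3])-30)/5,r.max().round(3))
cv2.imwrite('pics/fin.png',cv2.resize(np.hstack([a,c]),(800,400))[:,:,::-1])
E
```

```text
[ 0.5  0.1 -0.8]
[-6.  -4.4] 0.755
[6.  3.2] 0.541
[ 0.  -0.2] 0.997
```

View pics/fin.png

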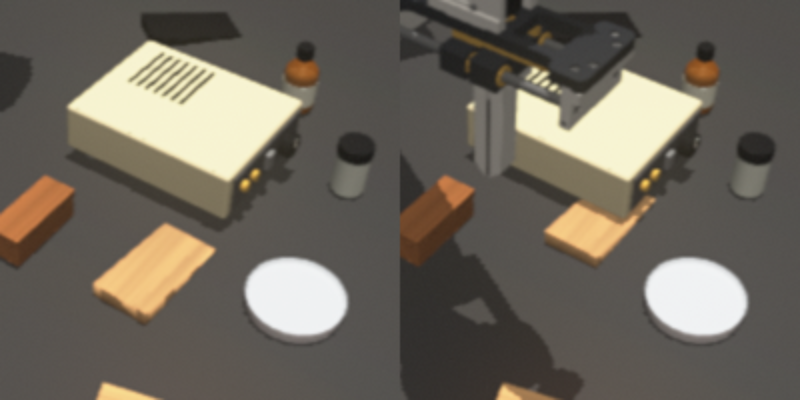

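The supply stands level and unmoved (panel shift 0, -0.2 px), the wedge is in place, and the bystanders in view are where they were. Handing in.

```bash
python3 -c "
from cell import ctrl
print(ctrl.job_done())"
```

```text
the job is handed in; nothing more can be done
None
```

The supply no longer rocks, and I handed the job in at about 17 s of the 69 s allowed.

- **First press:** the corner over the short foot rocked down about 7 mm under 4–8 N. It came back level when released, with 0 px shift in the scene image. Following it to the bottom peaked at about 13 N.
- **Wedging:** I pushed the small wooden wedge in thin end first, with both fingertips on its heel. I stopped when the push reached about 3.5 N, which is snug.
- **Second press:** pressing the same corner with about 13–15 N moved it only about 0.3 mm, so it no longer rocks. Some sideways force (about 7 N) built up during this press, and the supply did not visibly move.
- **Final picture:** the dial panel matched its starting position within 0.2 px. The wedge was in place, the gripper was clear, and the bystanders visible in that crop had not moved.

Two other image-match checks on the supply's front gave no usable result, because the gripper or changed lighting covered those parts. I did not check the beaker, the eyepiece or the larger wooden wedge in the final pictures, but the arm never came close to them.

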